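# Swap the push-push cartridge of the counter-top water filter

### The arm

A 7-joint arm with a two-finger parallel gripper is mounted at the origin on the work surface. World frame = base frame: x ahead of the robot, y to its left, z up, the work surface at z = 0. Lengths are in m, angles in rad, forces in N, time in s.
With the tool pointing down it reaches from about 0.35 to 0.9 m from the base axis. Payload 8.1 kg.
Tool frame: the origin (TCP) lies at the centre of the arm's flange, where the gripper is bolted on; the fingertips stand 178 mm ahead of it and the grasp point (between the pads) lies 159 mm ahead of it; z points along the fingers, y is the direction in which the jaws open and shut (so a half turn about z gives the same grasp; the last joint's range is limited). The gripper opens to 92 mm and grips with 3 to 60 N. Pads are 19 mm wide; open, the fingers measure 130 mm over their backs; the gripper's body (75 mm by 190 mm) begins 47 mm behind the grasp point.
Start: joints at [-1.28, 0.434, 0.025, 1.573, -0.012, 1.134, -0.075], TCP at [0.24, 0.577, 0.405] pointing down, gripper open.
Joint ranges: [-2.62, 2.62], [-0.44, 2.09], [-1.27, 1.32], [0.08, 2.57], [-1.32, 4.46], [0.12, 2], [-2.74, 2.74]. Speed limits (rad/s): [2.22, 2.22, 3.01, 3.01, 3.14, 3.14, 3.14].

### API

Orientations are given as a rotation vector (axis times angle).
In Python, from cell import arm gives the robot as it stands. The module is installed in compiled form; this text tells all that it offers.
- The arm moves only by the tool move_arm, never from a script. Its argument "steps" is a list of rows, each a list of 4 numbers: the shift along the tool's x, y, z in mm, then the turn about the tool's z in rad. In form: [[x, y, z, twist], ...]. A call has 1 to 20 rows; each row is the pose to reach, as a shift and turn from the pose commanded when the call began, along the tool's axes at that moment; what a row does not reach only later rows make up. A row lasts 1/8 s, in which the tool goes at most 62.5 mm and 10.7 degrees, less where a joint would pass 70% of its speed; a pose out of reach is approached as far as the arm can. A call with a gripper value outside its range is refused whole. "grip" is the finger opening in mm, from 0 to 91.8, set as the call begins (left out, the last holds). The fingers move at their own pace and stop on an object; "grip_force" is the grip in N (left out, the last holds). Time passes only in rows, so rows that repeat a pose let the fingers close. It gives the time, the measured TCP pose, the force and the opening at its end, in the units of the state.
- arm.observe(): the state, without advancing time (a new reading comes with each control period).
- arm.get_image(name): name is "side" or "top" or "wrist"; returns the picture (420x560x3 uint8, red, green, blue); there is no depth.
- arm.camera_info(name): a dict with "mtx" (3x3 intrinsics, pixels), "pose" (4x4, takes a point from camera to world coordinates); the wrist camera has in their place "T_tool_cam" (4x4, takes a point from camera to tool coordinates, whose origin is the TCP and whose axes are the flange's). Camera axes: x right, y down, z forward; pixel columns grow to the right and rows downward; lengths in m; the calibration is good to about 2 mm. A picture is of the moment at which its call begins: read the wrist's pose just before it. camera_info takes no time and is no camera call.
- arm.sign_off(): hands the job in, once; it reports no verdict.
The state is a dict: "clock": time; "joints": joint angles; "dq": joint speeds; "joint_efforts": joint torques, N m; "position": TCP position; "ee_rot": TCP orientation; "force": force on the tool from outside, world axes, zero at the start; "ft_torque": the same for the moment, N m; "width": opening from 0.0 (shut) to 1.0 (fully open).
Only numpy, scipy, OpenCV 4.12 (cv2) and the standard library are available. Lean on these libraries where they do the work, as an engineer would, in place of code of your own. Each camera call takes 0.05 s, during which the arm holds its last target.

### The job

Change the cartridge of the water filter on the counter: push the spent cartridge in its bay down until you feel it bottom out and let go, so that the catch releases and it rises, then lift it out and stand it upright in the grey tray. Put the fresh cartridge, which stands on the counter, into the bay and push it down until it bottoms out, so that the catch locks and it stays down when you let go. Push gently, never with more than 30 N, and leave the mug and the jar alone.

Things in the scene. Friction and masses are not known exactly. Their poses are not given: they have to be found in the camera images.
- filter_unit: the white water filter, 220 mm (its x) x 170 mm (its y), 135 mm high, fixed. Origin at the centre of its underside, z up; the water spout is at its +x end. The round cartridge bay is in its top, 45 mm from the middle towards -x. At 60 mm towards +x the top carries a flat disc 44 mm wide, 9 mm high.
- bay_mouth (a point): centre of the bay's round mouth, level with the top of the filter (z = 135 mm); axes as the filter's. The bay is a plain upright round well, 53 mm wide with a 3 mm bevel at the mouth; a cartridge has 1.5 mm of play all round. Its floor is a spring-loaded carriage.
- carriage (a joint): how far the carriage is below its raised position (m): 0 raised, 0.030 locked. Push-push catch: push it to its end stop and let go; from locked it then rises, from raised it comes back to 0.030 and stays. A push that ends short of the stop changes nothing. The stop is somewhere between 0.036 and 0.050, differing each time: feel for it, and watch this value to know the state.
- seat (a point): centre of the carriage's top, where the cartridge stands: raised, 58 mm below the mouth (cartridge top 40 mm above it); locked, 88 mm below (cartridge top 10 mm above). Its spring needs a push of 3 N at the top, up to 8 N lower. A slight bump comes 2 to 3 mm before the stop: push on through it. At the stop the force shoots up within 1 mm: go slowly (15 mm/s). Let go by lifting 50 mm clear.
- spent_mid (a point): centre of the spent cartridge, 49 mm above its foot; z is its axis. An upright white cylinder 50 mm wide, 60 mm high, with a bevelled foot, topped by a grey round knob 31 mm wide, 38 mm high (98 mm in all, 0.12 to 0.24 kg). It starts locked down in the bay, knob top 10 mm above the mouth.
- fresh_mid (a point): centre of the fresh cartridge, 49 mm above its foot; same shape and size as the spent one. It starts standing upright on the counter to one side of the filter.
- tray: the grey open tray, 150 mm (its x) by 130 mm (its y), walls 4 mm thick and 22 mm high, floor 4 mm thick, fixed to the counter on the other side of the filter. Origin at the centre of its underside, z up.
- mug: bystander: white mug, 80 mm wide, 85 mm high, with a handle; origin at the centre of its foot
- jar: bystander: amber glass jar with a steel cap, 72 mm wide, 100 mm high; origin at the centre of its foot
Things that resemble listed ones, but are neither listed nor needed, are in the scene too. What is shaped like the part that bears spent_mid but pink is not meant.

How it is judged:
On the way:
1. the catch is released: the carriage has risen, with the spent cartridge still in the bay (value of joint carriage below 0.006 m and horizontal distance between spent_mid and bay_mouth below 0.006 m and z of spent_mid in the frame of bay_mouth below 0 m), for 0.2 s.
At the end, for the whole second after the job is handed in: the fresh cartridge is upright in the bay (within 5 mm of its axis, tilt under 0.08 rad, centre at least 35 mm below the mouth) with the carriage locked (joint 0.027 to 0.034 m), and the spent one stands upright (tilt under 0.1 rad) on the tray's floor (value of joint carriage between 0.027 and 0.034 m and horizontal distance between fresh_mid and bay_mouth below 0.005 m and z of fresh_mid in the frame of bay_mouth below -0.035 m and angle between fresh_mid's own z axis and vertical below 0.08 rad and x of spent_mid in the frame of tray between -0.06 and 0.06 m and y of spent_mid in the frame of tray between -0.05 and 0.05 m and z of spent_mid in the frame of tray below 0.057 m and angle between spent_mid's own z axis and vertical below 0.1 rad); the robot touches nothing.
It fails at once if a cartridge is pushed onto the carriage or into the bay with more than 30 N (contact force between any of spent, fresh and filter_unit above 30 N).
It fails at once if a bystander (mug or jar) is moved by more than 20 mm (distance of any of mug, jar from where it was at the start of the episode above 0.02 m).
It also fails if it takes over 72 s, if anything falls off the work surface, if the arm or the gripper's body presses on something with over 40 N, if the wrist force passes 120 N, or if a joint passes its speed limit or range.

## Working session

There is one attempt and no reset: what is moved stays moved. The work goes in short steps, Python scripts to look and compute and a tool call to move; the robot and the scene stay as the last step left them, time stands still between calls to the robot, and variables do not carry over. Pictures are saved under pics/ and viewed, and the job is handed in when it is done.

Besides the shell and the picture viewer there is one more tool, called after ">>>" by a JSON object that holds its "fn" and its "kwargs". move_arm: Moves the arm, as the interface text tells. Its arguments: {"type":"object","properties":{"steps":{"type":"array"},"grip":{"type":"number"},"grip_force":{"type":"number"}},"required":["steps"]}

```bash
mkdir -p pics; python3 - <<'E'
from cell import arm
import cv2,numpy as np
np.set_printoptions(precision=4,suppress=True)
s=arm.observe();print(s)
for n in("side","top","wrist"):
    im=arm.get_image(n);cv2.imwrite(f"pics/{n}0.png",im[:,:,::-1]);print(n,arm.camera_info(n))
E
```

```text
{'clock': 0.0, 'joints': array([-1.2796,  0.4352,  0.025 ,  1.5741, -0.0116,  1.134 , -0.0751]), 'dq': array([-0.0007, -0.0011,  0.0018,  0.0012,  0.0002,  0.0007, -0.002 ]), 'joint_efforts': array([ -0.0003, -66.7838,   0.9853, -31.446 ,  -0.0603,   0.0431,
         0.0002]), 'position': array([0.2397, 0.5769, 0.404 ]), 'ee_rot': array([-0.6146, -3.0807,  0.0025]), 'force': array([-0.4947,  0.6942, -0.2032]), 'ft_torque': array([ 0.019 , -0.0046,  0.0315]), 'width': 1.003187655857414}
side {'mtx': array([[525.0694,   0.    , 279.4192],
       [  0.    , 525.0694, 207.6266],
       [  0.    ,   0.    ,   1.    ]]), 'pose': array([[ 0.915 , -0.2038,  0.3483,  0.1973],
       [-0.4032, -0.4246,  0.8106, -0.8466],
       [-0.0173, -0.8821, -0.4707,  0.6182],
       [ 0.    ,  0.    ,  0.    ,  1.    ]])}
top {'mtx': array([[402.3725,   0.    , 274.1349],
       [  0.    , 402.3725, 219.3342],
       [  0.    ,   0.    ,   1.    ]]), 'pose': array([[ 0.0084, -0.9926,  0.1213,  0.4446],
       [-0.9999, -0.0095, -0.0081,  0.0041],
       [ 0.0092, -0.1212, -0.9926,  1.0132],
       [ 0.    ,  0.    ,  0.    ,  1.    ]])}
wrist {'mtx': array([[320.5789,   0.    , 279.429 ],
       [  0.    , 320.5789, 202.9048],
       [  0.    ,   0.    ,   1.    ]]), 'T_tool_cam': array([[ 0.0001, -0.9556, -0.2948,  0.0794],
       [ 1.    ,  0.0001, -0.0001, -0.0001],
       [ 0.0001, -0.2948,  0.9556,  0.0213],
       [ 0.    ,  0.    ,  0.    ,  1.    ]])}
```

View pics/side0.png

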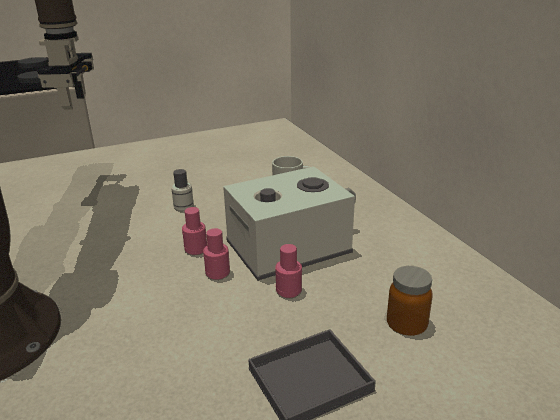

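View pics/top0.png

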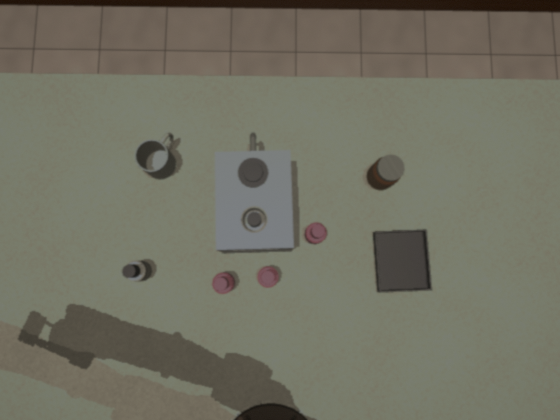

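View pics/wrist0.png

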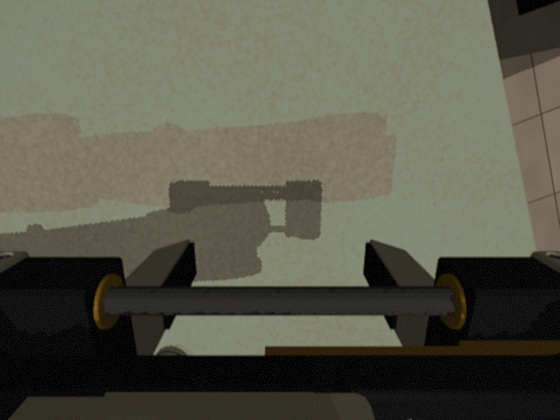

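Candidates: in the side view, the bay knob (268,195) is the spent one, while the disc at (313,184) and the pinks at (194,232), (216,255) and (289,272) are decoys. The white cartridge with the dark knob at (181,190) is the fresh one. In the top view these are the spent knob (254,220), fresh knob (131,271), disc (253,172), tray (402,260), mug (155,160) and jar (388,170). Next are close crops and measurements.

```bash
cat > h.py <<'E'
import numpy as np,cv2
from cell import arm
np.set_printoptions(precision=4,suppress=True)
def ray(cam,uv,z,pose=None):
    c=arm.camera_info(cam);P=c["pose"] if pose is None else pose
    d=P[:3,:3]@np.linalg.solve(c["mtx"],[uv[0],uv[1],1.]);o=P[:3,3]
    return o+d*(z-o[2])/d[2]
def proj(cam,p,pose=None):
    c=arm.camera_info(cam);P=c["pose"] if pose is None else pose
    q=c["mtx"]@(P[:3,:3].T@(np.asarray(p)-P[:3,3]));return q[:2]/q[2]
E
python3 - <<'E'
import cv2,numpy as np
t=cv2.imread("pics/top0.png");s=cv2.imread("pics/side0.png")
def g(im): return np.clip(im.astype(float)*1.6,0,255).astype(np.uint8)
a=cv2.resize(g(t[140:260,205:305]),None,fx=4,fy=4,interpolation=cv2.INTER_CUBIC)
b=cv2.resize(g(t[240:300,110:170]),None,fx=6,fy=6,interpolation=cv2.INTER_CUBIC)
c=np.zeros((480,400+360,3),np.uint8);c[:,:400]=a;c[:360,400:]=b
cv2.imwrite("pics/crop1.png",c)
a=cv2.resize(g(s[160:280,160:360]),None,fx=4,fy=4,interpolation=cv2.INTER_CUBIC);cv2.imwrite("pics/crop2.png",a)
a=cv2.resize(g(t[215:305,360:445]),None,fx=6,fy=6,interpolation=cv2.INTER_CUBIC);cv2.imwrite("pics/crop3.png",a)
E
```

```text
(no output)
```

View pics/crop1.png

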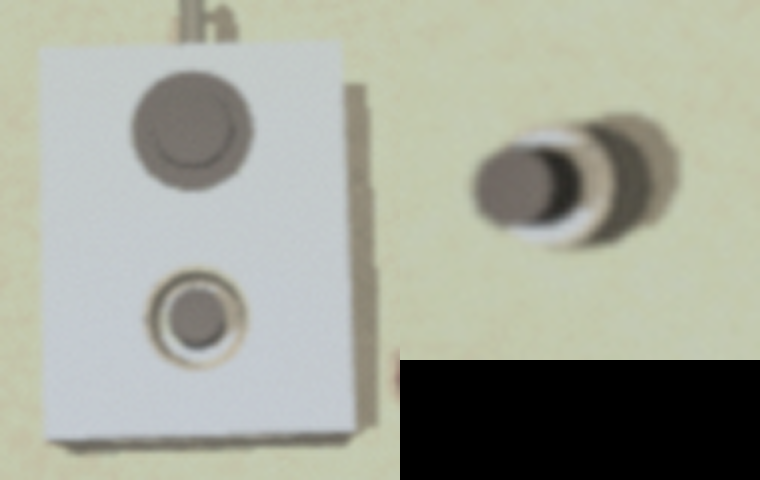

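View pics/crop2.png

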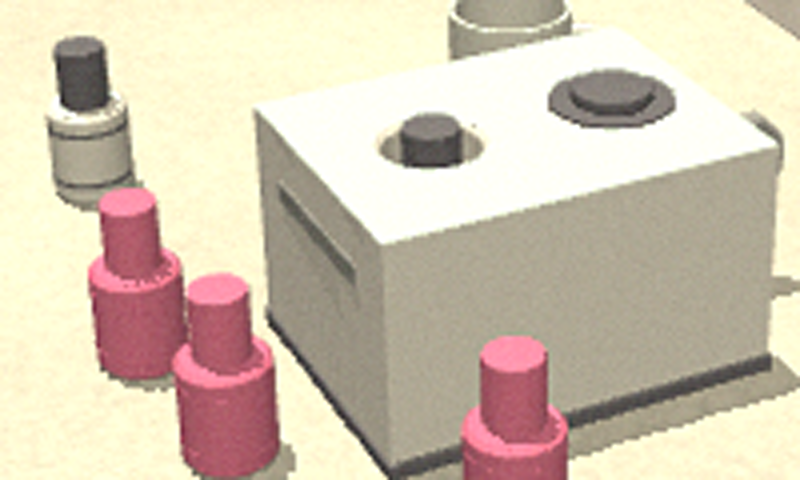

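View pics/crop3.png

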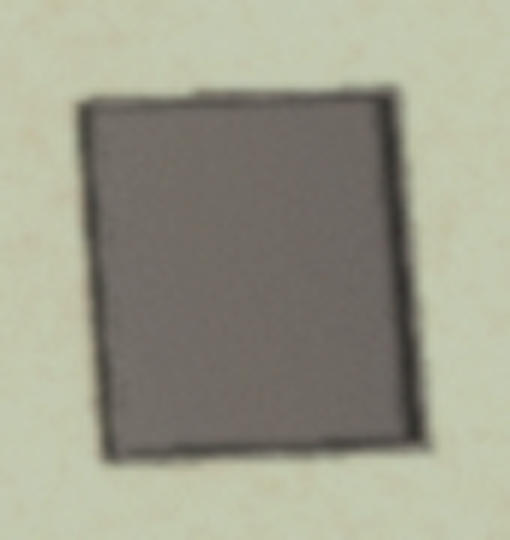

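Crops confirm the choices. The bay's dark knob is at top crop (197,319), in a white cartridge. The fresh one has a dark knob and a white body at top crop (515,185). The wide grey disc, at (192,130), is not meant.

```bash
python3 - <<'E'
from h import *
t=cv2.imread("pics/top0.png");s=cv2.imread("pics/side0.png")
# top cam candidates from crops
def cr(u,v,f,ox,oy): return ((u+.5)/f-.5+ox,(v+.5)/f-.5+oy)
p=cr(197.5,319,4,205,140);print("spent knob top",p,ray("top",p,.145))
p=cr(195.5,317.5,4,205,140);print("mouth",p,ray("top",p,.135))
# top corners of filter
for c in [(40,46),(342,41),(356,432),(45,440)]:
    print("corner",ray("top",cr(*c,4,205,140),.135))
p=cr(192,124,4,205,140);print("disc",ray("top",p,.144))
p=cr(115-1+400-400,0,6,110,240)
p=cr(513-400,187,6,110,240);print("fresh knob",p,ray("top",p,.098))
p=cr(552-400,187,6,110,240);print("fresh body z.06",ray("top",p,.06))
# side
for n,c,z in [("spent",(432,126),.145),("fresh",(79,45),.098),("disc",(613,92),.144)]:
    print("side",n,ray("side",cr(*c,4,160,160),z))
print("mouthside",ray("side",cr(430,147,4,160,160),.135))
# tray rim outer contour
g=cv2.cvtColor(t,cv2.COLOR_BGR2GRAY)[215:305,360:445]
_,m=cv2.threshold(g,0,255,cv2.THRESH_BINARY_INV+cv2.THRESH_OTSU)
cs,_=cv2.findContours(m,cv2.RETR_EXTERNAL,cv2.CHAIN_APPROX_NONE);c=max(cs,key=cv2.contourArea)
q=cv2.boxPoints(cv2.minAreaRect(c))+[360,215]
P=np.array([ray("top",a,.022) for a in q]);print("tray",P,P.mean(0),np.linalg.norm(np.diff(P,axis=0),axis=1))
for c in [(250,368),(333,334),(374,380),(290,418)]: print("tray side",ray("side",c,.022))
# dark masks refine for knobs
for nm,(x0,y0,x1,y1) in {"spent":(244,210,264,230),"fresh":(118,258,140,285)}.items():
    r=cv2.resize(t[y0:y1,x0:x1],None,fx=1,fy=1);print(nm,r[:,:,1].min(),)
E
```

```text
spent knob top (254.0, 219.375) [0.5502 0.0407 0.145 ]
mouth (253.5, 219.0) [0.5522 0.0423 0.135 ]
corner [0.7047 0.1316 0.135 ]
corner [ 0.7095 -0.0377  0.135 ]
corner [ 0.4902 -0.0461  0.135 ]
corner [0.4843 0.1231 0.135 ]
disc [0.6587 0.0454 0.144 ]
fresh knob (128.41666666666666, 270.75) [0.4368 0.3233 0.098 ]
fresh body z.06 [0.4366 0.3214 0.06  ]
side spent [0.5546 0.0441 0.145 ]
side fresh [0.4387 0.3296 0.098 ]
side disc [0.6567 0.0417 0.144 ]
mouthside [0.5519 0.041  0.135 ]
tray [[ 0.5384 -0.2462  0.022 ]
 [ 0.5489 -0.3846  0.022 ]
 [ 0.3965 -0.3889  0.022 ]
 [ 0.3866 -0.2531  0.022 ]] [ 0.4676 -0.3182  0.022 ] [0.1388 0.1524 0.1362]
tray side [ 0.3867 -0.2792  0.022 ]
tray side [ 0.5392 -0.2656  0.022 ]
tray side [ 0.5458 -0.3791  0.022 ]
tray side [ 0.4035 -0.3893  0.022 ]
spent 59
fresh 27
```

The filter corners give a centre of (0.597,0.043) and a yaw of 0.04, so the bay is at (0.552,0.041), which agrees with both views. Fresh is at about (0.437,0.324) and the tray at about (0.468,-0.318). Next I work out the shift in tool axes.

```bash
cat >> h.py <<'E'
from scipy.spatial.transform import Rotation as Ro
def to(x,y,z):
    s=arm.observe();R=Ro.from_rotvec(s["ee_rot"]).as_matrix()
    d=R.T@(np.array([x,y,z])-s["position"])*1000
    print("clock",s["clock"],"pos",s["position"],"F",s["force"],"w",s["width"]*91.8);print("toolshift mm",d, "tool z",R[:,2],"tool y",R[:,1]);return d
def wpose():
    s=arm.observe();T=np.eye(4);T[:3,:3]=Ro.from_rotvec(s["ee_rot"]).as_matrix();T[:3,3]=s["position"]
    return T@arm.camera_info("wrist")["T_tool_cam"]
E
python3 -c "
from h import *
to(.552,.041,.40)"
```

```text
clock 0.15 pos [0.2398 0.577  0.4041] F [-0.1377  0.2351  0.5794] w 91.79665588428267
toolshift mm [-494.0251 -375.1214    4.6331] tool z [-0.0003 -0.0011 -1.    ] tool y [ 0.3838  0.9234 -0.0012]
```

>>> {"fn": "move_arm", "kwargs": {"steps": [[-25, -19, 0, 0], [-66, -50, 0, 0], [-110, -84, 0, 0], [-156, -118, 0, 0], [-202, -153, 0, 0], [-248, -188, 0, 0], [-294, -223, 1, 0], [-340, -258, 2, 0], [-386, -293, 3, 0], [-430, -326, 4, 0], [-468, -355, 4, 0], [-488, -370, 4, 0], [-494, -375, 4, 0], [-494, -375, 4, 0]], "grip": 0, "grip_force": 30}}

```text
clock: 1.9
position: [0.5519, 0.0418, 0.4005]
ee_rot: [-0.614, -3.08, -0.0]
force: [-0.1, 0.9, 1.1]
width: 0.006
```

```bash
python3 - <<'E'
from h import *
to(.552,.041,.343)
P=wpose();im=arm.get_image("wrist");cv2.imwrite("pics/w1.png",im[:,:,::-1])
print(proj("wrist",[.552,.041,.135],P),proj("wrist",[.552,.041,.145],P))
E
```

```text
clock 1.9 pos [0.5519 0.0418 0.4005] F [-0.0606  0.8825  1.1071] w 0.5127176105884369
toolshift mm [-0.4664 -0.6412 57.4929] tool z [-0.0006  0.0003 -1.    ] tool y [0.3837 0.9235 0.    ]
[278.8023 208.5073] [278.7774 212.5348]
```

View pics/w1.png

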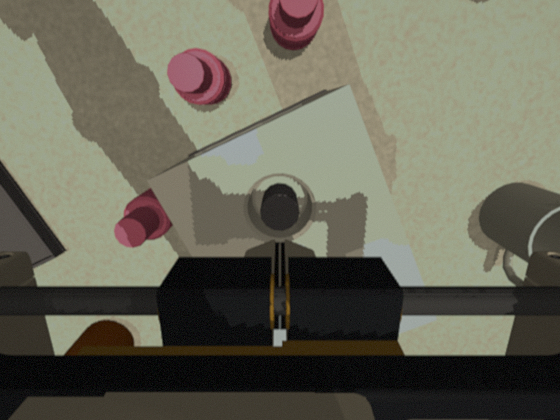

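Wrist view: the mouth ring is centred at (280,205) against a predicted (279,208), so it agrees within about 2 mm. I'm descending to just above the knob.

>>> {"fn": "move_arm", "kwargs": {"steps": [[0, 0, 10, 0], [0, 0, 25, 0], [0, 0, 42, 0], [0, 0, 56, 0], [0, 0, 64, 0], [0, 0, 68, 0], [0, 0, 70, 0], [0, 0, 72, 0]]}}

```text
clock: 2.95
position: [0.5523, 0.0413, 0.329]
ee_rot: [0.615, 3.08, 0.001]
force: [-0.2, -0.7, -0.5]
width: 0.002
```

>>> {"fn": "move_arm", "kwargs": {"steps": [[0, 0, 1, 0], [0, 0, 3, 0], [0, 0, 5, 0], [0, 0, 7, 0]]}}

```text
clock: 3.45
position: [0.5523, 0.0413, 0.322]
ee_rot: [0.615, 3.08, 0.0]
force: [-1.0, 0.7, 6.0]
width: 0.005
```

>>> {"fn": "move_arm", "kwargs": {"steps": [[0, 0, 1.5, 0], [0, 0, 3, 0]]}}

```text
clock: 3.7
position: [0.5522, 0.0413, 0.3189]
ee_rot: [0.615, 3.08, 0.0]
force: [-1.2, -0.1, 4.6]
width: 0.007
```

>>> {"fn": "move_arm", "kwargs": {"steps": [[0, 0, 1, 0]]}}

```text
clock: 3.82
position: [0.5522, 0.0413, 0.3178]
ee_rot: [0.615, 3.08, 0.0]
force: [-0.6, 0.7, 4.8]
width: 0.006
```

>>> {"fn": "move_arm", "kwargs": {"steps": [[0, 0, 1, 0]]}}

```text
clock: 3.95
position: [0.5522, 0.0413, 0.3169]
ee_rot: [0.615, 3.08, 0.0]
force: [-0.2, -0.1, 5.5]
width: 0.004
```

>>> {"fn": "move_arm", "kwargs": {"steps": [[0, 0, 1, 0]]}}

```text
clock: 4.08
position: [0.5522, 0.0413, 0.3159]
ee_rot: [0.615, 3.08, 0.0]
force: [-1.1, 0.5, 6.0]
width: 0.007
```

>>> {"fn": "move_arm", "kwargs": {"steps": [[0, 0, 1, 0]]}}

```text
clock: 4.2
position: [0.5522, 0.0413, 0.3149]
ee_rot: [0.615, 3.08, 0.0]
force: [-1.5, 1.4, 4.8]
width: 0.004
```

>>> {"fn": "move_arm", "kwargs": {"steps": [[0, 0, 1, 0]]}}

```text
clock: 4.32
position: [0.5522, 0.0413, 0.3139]
ee_rot: [0.615, 3.08, 0.0]
force: [-1.1, 0.2, 5.6]
width: 0.007
```

>>> {"fn": "move_arm", "kwargs": {"steps": [[0, 0, 0.8, 0]]}}

```text
clock: 4.45
position: [0.5522, 0.0413, 0.3131]
ee_rot: [0.615, 3.08, 0.0]
force: [-0.2, 0.1, 5.7]
width: 0.003
```

>>> {"fn": "move_arm", "kwargs": {"steps": [[0, 0, 0.8, 0]]}}

```text
clock: 4.58
position: [0.5522, 0.0413, 0.3123]
ee_rot: [0.615, 3.08, 0.0]
force: [-0.3, -0.6, 5.0]
width: 0.002
```

>>> {"fn": "move_arm", "kwargs": {"steps": [[0, 0, 0.8, 0]]}}

```text
clock: 4.7
position: [0.5522, 0.0413, 0.3115]
ee_rot: [0.615, 3.08, 0.0]
force: [-0.9, 1.4, 5.4]
width: 0.006
```

>>> {"fn": "move_arm", "kwargs": {"steps": [[0, 0, 0.8, 0]]}}

```text
clock: 4.82
position: [0.5522, 0.0413, 0.3107]
ee_rot: [0.615, 3.08, 0.0]
force: [-1.5, 0.3, 6.8]
width: 0.004
```

>>> {"fn": "move_arm", "kwargs": {"steps": [[0, 0, 0.8, 0]]}}

```text
clock: 4.95
position: [0.5522, 0.0413, 0.3099]
ee_rot: [0.615, 3.08, 0.0]
force: [-1.1, 0.1, 4.7]
width: 0.005
```

>>> {"fn": "move_arm", "kwargs": {"steps": [[0, 0, 0.8, 0]]}}

```text
clock: 5.08
position: [0.5522, 0.0413, 0.3091]
ee_rot: [0.615, 3.08, 0.0]
force: [-1.0, -0.0, 5.8]
width: 0.005
```

>>> {"fn": "move_arm", "kwargs": {"steps": [[0, 0, 0.8, 0]]}}

```text
clock: 5.2
position: [0.5522, 0.0413, 0.3083]
ee_rot: [0.615, 3.08, 0.0]
force: [-1.5, -0.1, 5.8]
width: 0.006
```

>>> {"fn": "move_arm", "kwargs": {"steps": [[0, 0, 0.8, 0]]}}

```text
clock: 5.32
position: [0.5523, 0.0413, 0.3076]
ee_rot: [0.615, 3.08, 0.0]
force: [-1.1, -0.5, 7.4]
width: 0.003
```

>>> {"fn": "move_arm", "kwargs": {"steps": [[0, 0, 0.8, 0]]}}

```text
clock: 5.45
position: [0.5523, 0.0413, 0.3069]
ee_rot: [0.615, 3.08, 0.001]
force: [-1.6, -0.5, 7.7]
width: 0.004
```

>>> {"fn": "move_arm", "kwargs": {"steps": [[0, 0, 0.8, 0]]}}

```text
clock: 5.58
position: [0.5523, 0.0413, 0.3062]
ee_rot: [0.615, 3.08, 0.001]
force: [-0.9, -0.3, 7.7]
width: 0.004
```

>>> {"fn": "move_arm", "kwargs": {"steps": [[0, 0, 0.8, 0]]}}

```text
clock: 5.7
position: [0.5523, 0.0413, 0.3054]
ee_rot: [0.615, 3.08, 0.001]
force: [-0.9, 0.3, 10.0]
width: 0.005
```

>>> {"fn": "move_arm", "kwargs": {"steps": [[0, 0, 0.7, 0]]}}

```text
clock: 5.82
position: [0.5525, 0.0413, 0.3052]
ee_rot: [0.614, 3.079, 0.001]
force: [-3.2, -0.3, 17.6]
width: 0.006
```

>>> {"fn": "move_arm", "kwargs": {"steps": [[0, 0, 0.1, 0]]}}

```text
clock: 5.95
position: [0.5525, 0.0413, 0.3052]
ee_rot: [0.615, 3.079, 0.001]
force: [-2.0, -0.6, 15.0]
width: 0.004
```

>>> {"fn": "move_arm", "kwargs": {"steps": [[0, 0, 0.3, 0]]}}

```text
clock: 6.08
position: [0.5526, 0.0413, 0.3052]
ee_rot: [0.614, 3.079, 0.002]
force: [-3.8, 0.4, 17.7]
width: 0.004
```

Position held at 0.3052 while the force rose to about 18 N, so this is the stop. I'm lifting clear and looking.

>>> {"fn": "move_arm", "kwargs": {"steps": [[0, 0, -3, 0], [0, 0, -10, 0], [0, 0, -25, 0], [0, 0, -45, 0], [0, 0, -65, 0], [0, 0, -85, 0], [0, 0, -97, 0], [0, 0, -100, 0]], "grip": 91.8}}

```text
clock: 7.08
position: [0.5521, 0.0413, 0.4045]
ee_rot: [0.614, 3.08, 0.001]
force: [-0.3, -0.4, 0.1]
width: 0.827
```

```bash
python3 - <<'E'
from h import *
to(.552,.041,.343)
P=wpose();im=arm.get_image("wrist");cv2.imwrite("pics/w2.png",im[:,:,::-1])
for z in(.137,.175): print(proj("wrist",[.552,.041,z],P))
im=arm.get_image("side");cv2.imwrite("pics/s2.png",im[:,:,::-1])
for z in(.135,.175): print(proj("side",[.552,.041,z]))
E
```

```text
clock 7.075 pos [0.5521 0.0413 0.4045] F [-0.2778 -0.3599  0.0758] w 75.89485492047301
toolshift mm [ 0.0492 -0.3644 61.5235] tool z [ 0.0009  0.0003 -1.    ] tool y [0.3837 0.9234 0.0006]
[279.002  206.7702]
[278.9611 223.589 ]
[267.1511 196.3713]
[266.5861 178.5537]
```

View pics/w2.png

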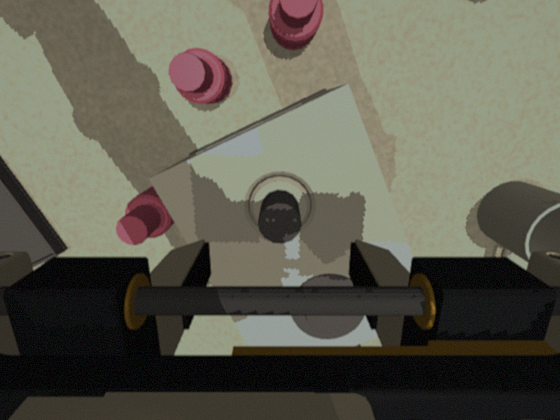

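View pics/s2.png

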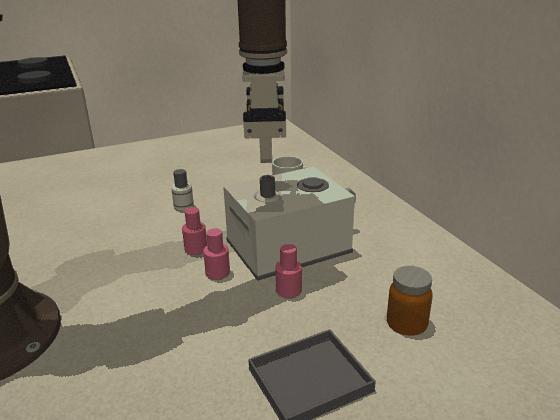

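The spent cartridge has risen: its knob top is at side pixel (267,179) against a predicted (266.6,178.6). Now I'm gripping the knob.

>>> {"fn": "move_arm", "kwargs": {"steps": [[0, 0, 10, 0], [0, 0, 28, 0], [0, 0, 48, 0], [0, 0, 66, 0], [0, 0, 78, 0], [0, 0, 84, 0], [0, 0, 86, 0], [0, 0, 86, 0]]}}

```text
clock: 8.18
position: [0.5523, 0.0413, 0.3181]
ee_rot: [0.615, 3.08, 0.0]
force: [0.6, 0.7, -0.4]
width: 0.996
```

>>> {"fn": "move_arm", "kwargs": {"steps": [[0, 0, 0, 0], [0, 0, 0, 0], [0, 0, 0, 0], [0, 0, 0, 0], [0, 0, 0, 0], [0, 0, 0, 0]], "grip": 20, "grip_force": 15}}

```text
clock: 8.93
position: [0.5521, 0.0413, 0.3178]
ee_rot: [-0.615, -3.081, 0.0]
force: [0.6, 0.6, -0.0]
width: 0.393
```

>>> {"fn": "move_arm", "kwargs": {"steps": [[0, 0, 0, 0], [0, 0, 0, 0], [0, 0, 0, 0]]}}

```text
clock: 9.3
position: [0.5521, 0.0413, 0.3178]
ee_rot: [0.615, 3.081, 0.0]
force: [-0.1, 0.6, -0.7]
width: 0.334
```

>>> {"fn": "move_arm", "kwargs": {"steps": [[0, 0, -3, 0], [0, 0, -10, 0], [0, 0, -20, 0], [0, 0, -32, 0], [0, 0, -46, 0], [0, 0, -60, 0], [0, 0, -74, 0], [0, 0, -86, 0], [0, 0, -93, 0], [0, 0, -95, 0], [0, 0, -95, 0]]}}

```text
clock: 10.68
position: [0.552, 0.0413, 0.4126]
ee_rot: [-0.615, -3.08, 0.0]
force: [0.4, 0.2, -0.8]
width: 0.334
```

```bash
python3 - <<'E'
from h import *
to(.468,-.318,.395)
im=arm.get_image("side");cv2.imwrite("pics/s3.png",im[:,:,::-1])
E
```

```text
clock 10.675 pos [0.552  0.0413 0.4126] F [ 0.3561  0.2377 -0.7743] w 30.705247045892794
toolshift mm [ -60.308  -364.0205   17.6323] tool z [-0.0004 -0.0001 -1.    ] tool y [ 0.3838  0.9234 -0.0002]
```

View pics/s3.png

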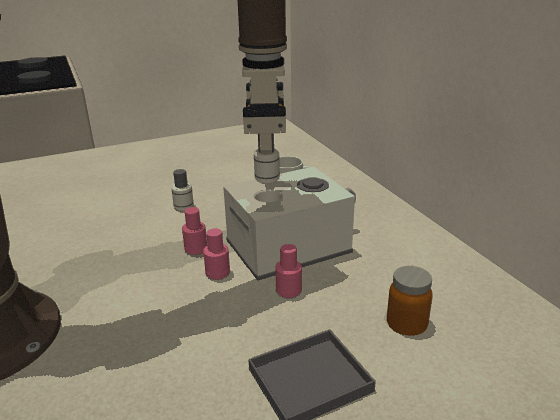

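The cartridge is held and hanging straight (width 30.7 mm), foot = TCP − 0.241. I'm moving it over the tray.

>>> {"fn": "move_arm", "kwargs": {"steps": [[-3, -15, 0, 0], [-7, -42, 0, 0], [-12, -75, 0, 0], [-18, -111, 0, 0], [-24, -147, 0, 0], [-30, -183, 0, 0], [-36, -219, 0, 0], [-42, -255, 0, 0], [-48, -291, 5, 0], [-54, -324, 20, 0], [-58, -350, 50, 0], [-60, -361, 85, 0], [-60, -364, 120, 0], [-60, -364, 140, 0], [-60, -364, 150, 0], [-60, -364, 150, 0]]}}

```text
clock: 12.72
position: [0.4674, -0.3182, 0.2626]
ee_rot: [-0.615, -3.08, -0.0]
force: [1.0, 0.8, -1.0]
width: 0.336
```

```bash
python3 - <<'E'
from h import *
to(.468,-.318,.245)
P=wpose();
im=arm.get_image("side");cv2.imwrite("pics/s4.png",im[:,:,::-1])
E
```

```text
clock 12.725 pos [ 0.4674 -0.3182  0.2626] F [ 0.9977  0.7999 -0.981 ] w 30.862403889541206
toolshift mm [-0.5241  0.4049 17.5684] tool z [-0.0009  0.0003 -1.    ] tool y [ 0.3841  0.9233 -0.0001]
```

View pics/s4.png

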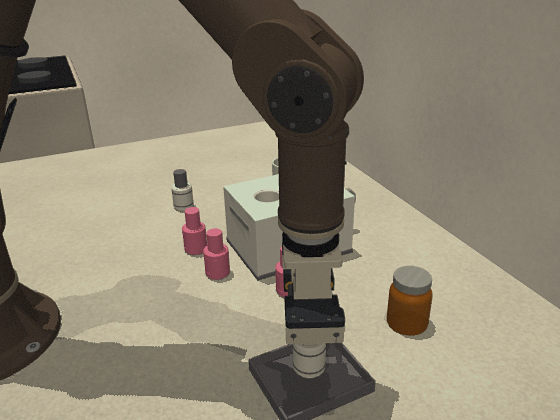

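The cartridge hangs over the tray's middle at (310,355). I'm lowering it the last 17 mm.

>>> {"fn": "move_arm", "kwargs": {"steps": [[0, 0, 4, 0], [0, 0, 9, 0], [0, 0, 13, 0], [0, 0, 15, 0], [0, 0, 16, 0], [0, 0, 16, 0]]}}

```text
clock: 13.52
position: [0.4678, -0.3179, 0.2468]
ee_rot: [-0.615, -3.081, -0.0]
force: [-0.2, 0.9, -1.1]
width: 0.333
```

>>> {"fn": "move_arm", "kwargs": {"steps": [[0, 0, 0.8, 0]]}}

```text
clock: 13.65
position: [0.4679, -0.3179, 0.2461]
ee_rot: [0.615, 3.081, -0.0]
force: [-0.1, 0.3, -2.6]
width: 0.33
```

>>> {"fn": "move_arm", "kwargs": {"steps": [[0, 0, 0.8, 0], [0, 0, 1.3, 0]]}}

```text
clock: 13.9
position: [0.4679, -0.3179, 0.2448]
ee_rot: [0.615, 3.081, 0.0]
force: [-0.5, 0.8, 4.1]
width: 0.331
```

Touched down with +4 N. I'm opening and lifting away.

>>> {"fn": "move_arm", "kwargs": {"steps": [[0, 0, 0, 0], [0, 0, 0, 0], [0, 0, 0, 0], [0, 0, 0, 0], [0, 0, -10, 0], [0, 0, -35, 0], [0, 0, -75, 0], [0, 0, -120, 0], [0, 0, -150, 0], [0, 0, -160, 0]], "grip": 91.8}}

```text
clock: 15.15
position: [0.4679, -0.3182, 0.4073]
ee_rot: [0.614, 3.077, -0.001]
force: [-0.1, 0.1, -0.9]
width: 1.002
```

```bash
python3 - <<'E'
from h import *
to(.437,.324,.404)
P=wpose();
im=arm.get_image("wrist");cv2.imwrite("pics/w5.png",im[:,:,::-1])
for z in(.102,.004): print(proj("wrist",[.468,-.318,z],P))
E
```

```text
clock 15.15 pos [ 0.4679 -0.3182  0.4073] F [-0.0502  0.108  -0.8802] w 92.00884532946777
toolshift mm [275.0933 581.1656   2.1668] tool z [ 0.0034 -0.0015 -1.    ] tool y [ 0.3839  0.9234 -0.0001]
[279.9103 193.2312]
[279.8103 171.4055]
```

View pics/w5.png

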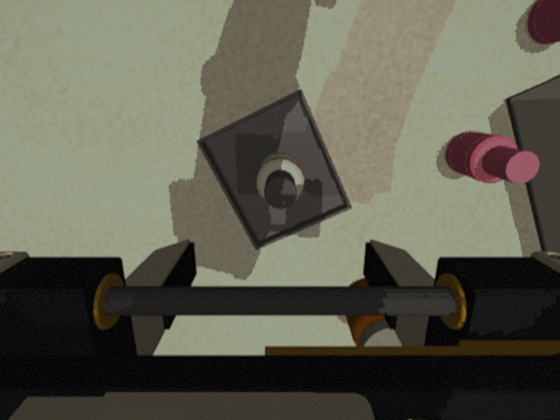

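The spent cartridge stands upright in the tray, knob at (281,188). Next I'm moving over to the fresh one.

>>> {"fn": "move_arm", "kwargs": {"steps": [[8, 17, 0, 0], [26, 55, 0, 0], [49, 103, 0, 0], [72, 152, 0, 0], [95, 201, 0, 0], [118, 249, 0, 0], [141, 298, 0, 0], [164, 346, 0, 0], [187, 395, 0, 0], [210, 443, 0, 0], [232, 490, 0, 0], [252, 532, 0, 0], [267, 564, 0, 0], [275, 581, 0, 0], [275, 581, 0, 0], [275, 581, 0, 0]]}}

```text
clock: 17.2
position: [0.437, 0.3226, 0.4044]
ee_rot: [-0.617, -3.08, 0.002]
force: [1.1, -1.1, -0.5]
width: 1.0
```

```bash
python3 - <<'E'
from h import *
to(.437,.324,.243)
P=wpose();
im=arm.get_image("wrist");cv2.imwrite("pics/w6.png",im[:,:,::-1])
np.save("P6.npy",P)
for z in(.098,.06): print(proj("wrist",[.437,.324,z],P))
E
```

```text
clock 17.2 pos [0.437  0.3226 0.4044] F [ 1.0947 -1.1285 -0.5245] w 91.76638521450909
toolshift mm [  0.5581   1.4742 161.3972] tool z [-0.0004 -0.0013 -1.    ] tool y [ 0.3852  0.9228 -0.0013]
[281.3943 193.469 ]
[281.2314 183.6793]
```

View pics/w6.png

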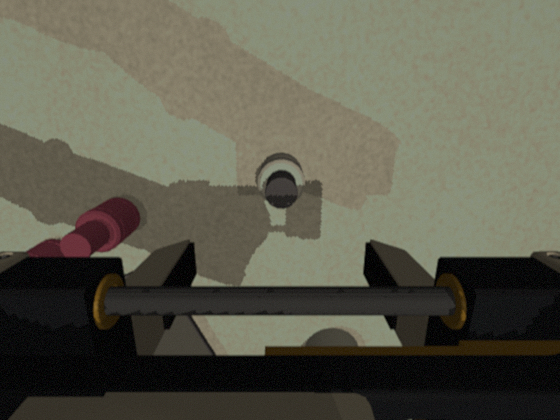

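The fresh knob top is at (281,192), predicted (281,193), so the target is good to about 1 mm. I'm descending and gripping.

>>> {"fn": "move_arm", "kwargs": {"steps": [[0, 0, 15, 0], [1, 1, 45, 0], [1, 1, 80, 0], [1, 1.5, 115, 0], [1, 1.5, 142, 0], [1, 1.5, 156, 0], [1, 1.5, 161, 0], [1, 1.5, 162, 0]]}}

```text
clock: 18.25
position: [0.4367, 0.326, 0.2431]
ee_rot: [0.615, 3.08, 0.001]
force: [-0.3, 0.1, 0.3]
width: 1.002
```

>>> {"fn": "move_arm", "kwargs": {"steps": [[0, 0, 0, 0], [0, 0, 0, 0], [0, 0, 0, 0], [0, 0, 0, 0], [0, 0, 0, 0], [0, 0, 0, 0], [0, 0, 0, 0], [0, 0, 0, 0], [0, 0, 0, 0]], "grip": 20, "grip_force": 15}}

```text
clock: 19.38
position: [0.4364, 0.3259, 0.2426]
ee_rot: [-0.615, -3.081, 0.0]
force: [0.2, 0.3, -2.1]
width: 0.333
```

>>> {"fn": "move_arm", "kwargs": {"steps": [[0, 0, -5, 0], [0, 0, -18, 0], [0, 0, -40, 0], [0, 0, -70, 0], [0, 0, -100, 0], [0, 0, -130, 0], [0, 0, -155, 0], [0, 0, -168, 0], [0, 0, -172, 0], [0, 0, -172, 0]]}}

```text
clock: 20.62
position: [0.4363, 0.3258, 0.4143]
ee_rot: [-0.615, -3.08, 0.001]
force: [0.1, -0.4, -2.0]
width: 0.336
```

```bash
python3 - <<'E'
from h import *
to(.552,.0413,.41)
P=wpose();
im=arm.get_image("wrist");cv2.imwrite("pics/w7.png",im[:,:,::-1])
E
```

```text
clock 20.625 pos [0.4363 0.3258 0.4143] F [ 0.1352 -0.3637 -2.0051] w 30.874788874146827
toolshift mm [-215.9959 -218.3735    4.3667] tool z [-0.0005 -0.0004 -1.    ] tool y [ 0.3838  0.9234 -0.0006]
```

View pics/w7.png

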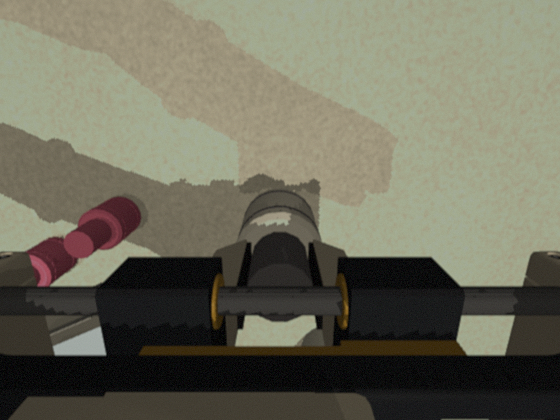

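```bash
python3 - <<'E'
from h import *
T=arm.camera_info("wrist")["T_tool_cam"]
for dx in(-3,0,3):
  print(dx,"sh",[proj("wrist",[(25+dx)/1e3,0,.1826],T)[1],proj("wrist",[dx/1e3,.025,.1826],T)],"knobtop near",proj("wrist",[(15.5+dx)/1e3,0,.1446],T),"foot",proj("wrist",[(25+dx)/1e3,0,.2406],T),"foot-3",proj("wrist",[(25+dx)/1e3,0,.2376],T))
im=cv2.imread("pics/w7.png")[170:330,200:360]
cv2.imwrite("pics/w7c.png",cv2.resize(np.clip(im*1.6,0,255).astype(np.uint8),None,fx=3.7,fy=3.7,interpolation=cv2.INTER_CUBIC))
E
```

```text
-3 sh [np.float64(216.6242726498695), array([324.5762, 258.9701])] knobtop near [279.7408 267.2141] foot [279.63   189.0703] foot-3 [279.6322 190.1606]
0 sh [np.float64(211.29695656042907), array([324.8015, 254.0747])] knobtop near [279.7433 260.9083] foot [279.6311 184.9434] foot-3 [279.6334 185.985 ]
3 sh [np.float64(205.91399457310823), array([325.029 , 249.1303])] knobtop near [279.7459 254.5204] foot [279.6322 180.7841] foot-3 [279.6345 181.776 ]
```

View pics/w7c.png

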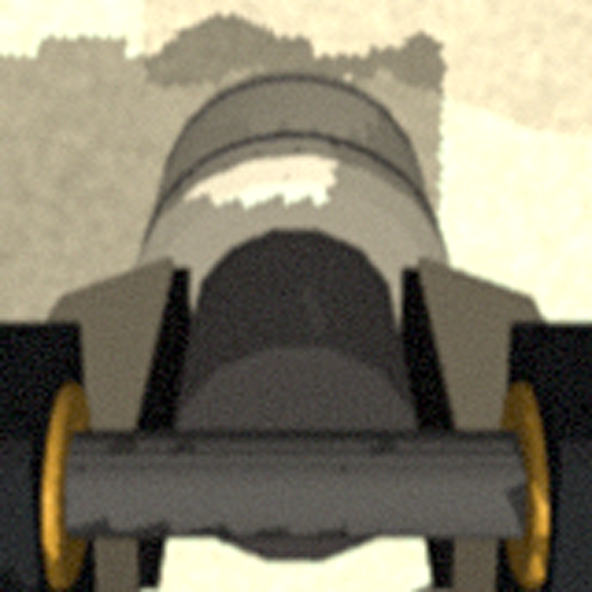

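```bash
python3 - <<'E'
from h import *
f=5
o=[]
for n,c in [("w2",(280,210)),("w5",(281,185)),("w6",(281,185))]:
    im=cv2.imread(f"pics/{n}.png");x,y=c
    r=np.clip(im[y-40:y+40,x-40:x+40]*2.5,0,255).astype(np.uint8)
    r=cv2.resize(r,(266,266),interpolation=cv2.INTER_CUBIC);o.append(r)
cv2.imwrite("pics/cmp.png",np.hstack(o))
E
```

```text
(no output)
```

View pics/cmp.png

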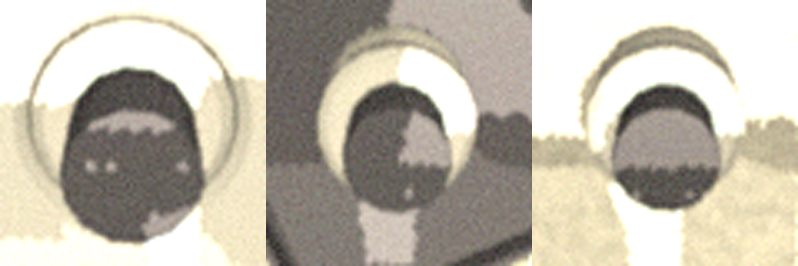

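Comparing the knob positions in one camera, the cartridge is centred in the grip to about 0.5 mm. The bay target is (.552,.0413), plus about 1 mm in tool x.

>>> {"fn": "move_arm", "kwargs": {"steps": [[-10, -10, 0, 0], [-34, -34, 0, 0], [-62, -63, 0, 0], [-90, -92, 0, 0], [-118, -120, 0, 0], [-146, -148, 0, 0], [-172, -175, 0, 0], [-195, -198, 0, 0], [-209, -212, 0, 0], [-215, -218, 0, 0], [-215, -218, 10, 0], [-215, -218, 22, 0], [-215, -218, 28, 0], [-215, -218, 30, 0], [-215, -218, 30, 0]]}}

```text
clock: 22.55
position: [0.5514, 0.0424, 0.3847]
ee_rot: [-0.614, -3.081, -0.0]
force: [-0.3, 0.1, -1.2]
width: 0.334
```

```bash
python3 - <<'E'
from h import *
to(.552,.0413,.32)
im=arm.get_image("side");cv2.imwrite("pics/s8.png",im[:,:,::-1])
im=im[100:230,200:370,::-1];cv2.imwrite("pics/s8c.png",cv2.resize(np.clip(im*1.5,0,255).astype(np.uint8),None,fx=4.4,fy=4.4,interpolation=cv2.INTER_CUBIC))
E
```

```text
clock 22.55 pos [0.5514 0.0424 0.3847] F [-0.3251  0.0646 -1.1601] w 30.62932915934011
toolshift mm [-1.0117 -0.7737 64.7155] tool z [ 0.      0.0001 -1.    ] tool y [0.3833 0.9236 0.0001]
```

View pics/s8c.png

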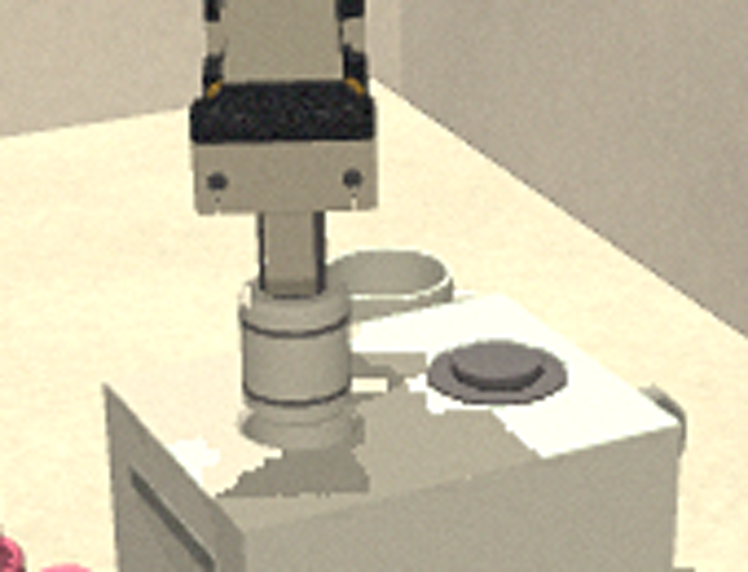

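In the side crop the foot is centred at about x=298 over the mouth at about 301, so it's roughly 1 mm left. I'm correcting and lowering gently.

>>> {"fn": "move_arm", "kwargs": {"steps": [[-0.7, -0.5, 2, 0], [-0.7, -0.5, 4, 0], [-0.7, -0.5, 6, 0], [-0.7, -0.5, 8, 0], [-0.7, -0.5, 10, 0]]}}

```text
clock: 23.22
position: [0.5518, 0.0414, 0.3746]
ee_rot: [-0.615, -3.081, -0.0]
force: [0.2, -0.4, -1.4]
width: 0.337
```

>>> {"fn": "move_arm", "kwargs": {"steps": [[0, 0, 2, 0], [0, 0, 4, 0], [0, 0, 6, 0], [0, 0, 8, 0]]}}

```text
clock: 23.72
position: [0.5518, 0.0414, 0.3666]
ee_rot: [-0.615, -3.081, -0.0]
force: [-0.0, 0.4, -1.4]
width: 0.333
```

It has entered the bay, and the force is unchanged.

>>> {"fn": "move_arm", "kwargs": {"steps": [[0, 0, 3, 0], [0, 0, 7, 0], [0, 0, 11, 0], [0, 0, 15, 0], [0, 0, 19, 0], [0, 0, 23, 0], [0, 0, 27, 0], [0, 0, 31, 0], [0, 0, 35, 0], [0, 0, 38, 0], [0, 0, 40, 0], [0, 0, 41, 0]]}}

```text
clock: 25.22
position: [0.5518, 0.0414, 0.3256]
ee_rot: [-0.615, -3.081, -0.0]
force: [-0.0, 0.3, -0.7]
width: 0.332
```

>>> {"fn": "move_arm", "kwargs": {"steps": [[0, 0, 1.5, 0], [0, 0, 3, 0], [0, 0, 4.5, 0]]}}

```text
clock: 25.6
position: [0.5518, 0.0414, 0.3212]
ee_rot: [0.615, 3.081, 0.0]
force: [-0.6, -0.0, -1.8]
width: 0.337
```

>>> {"fn": "move_arm", "kwargs": {"steps": [[0, 0, 1, 0], [0, 0, 2, 0]]}}

```text
clock: 25.85
position: [0.5519, 0.0413, 0.3194]
ee_rot: [0.615, 3.081, 0.0]
force: [-1.3, -0.6, 2.3]
width: 0.334
```

It's seated on the raised carriage. I'm releasing, lifting, closing the fingers and looking.

>>> {"fn": "move_arm", "kwargs": {"steps": [[0, 0, 0, 0], [0, 0, 0, 0], [0, 0, 0, 0], [0, 0, 0, 0], [0, 0, 0, 0], [0, 0, -8, 0], [0, 0, -25, 0], [0, 0, -48, 0], [0, 0, -68, 0], [0, 0, -80, 0], [0, 0, -85, 0], [0, 0, -85, 0]], "grip": 91.8}}

```text
clock: 27.35
position: [0.5517, 0.0414, 0.4041]
ee_rot: [-0.615, -3.081, -0.0]
force: [0.6, 0.3, -0.8]
width: 0.999
```

>>> {"fn": "move_arm", "kwargs": {"steps": [[0, 0, 0, 0], [0, 0, 0, 0], [0, 0, 0, 0], [0, 0, 0, 0], [0, 0, 0, 0], [0, 0, 0, 0], [0, 0, 0, 0], [0, 0, 0, 0], [0, 0, 0, 0], [0, 0, 0, 0]], "grip": 0, "grip_force": 30}}

```text
clock: 28.6
position: [0.5518, 0.0414, 0.4042]
ee_rot: [0.615, 3.081, 0.0]
force: [0.3, 0.3, 0.6]
width: 0.01
```

```bash
python3 - <<'E'
from h import *
to(.552,.0413,.356)
P=wpose();im=arm.get_image("wrist")[:,:,::-1]
for z in(.135,.175): print(proj("wrist",[.552,.0413,z],P))
s=arm.get_image("side")[:,:,::-1]
print(proj("side",[.552,.0413,.175]))
a=cv2.resize(np.clip(im[120:290,180:380]*1.8,0,255).astype(np.uint8),(400,340));b=cv2.resize(s[130:300,190:390],(400,340));cv2.imwrite("pics/c9.png",np.hstack([a,b]))
E
```

```text
clock 28.6 pos [0.5518 0.0414 0.4042] F [0.2705 0.3069 0.6454] w 0.9539673978367691
toolshift mm [-0.1956 -0.0199 48.2242] tool z [ 0.  0. -1.] tool y [0.3838 0.9234 0.    ]
[279.5783 206.5898]
[279.6001 224.2371]
[266.5287 178.4968]
```

View pics/c9.png

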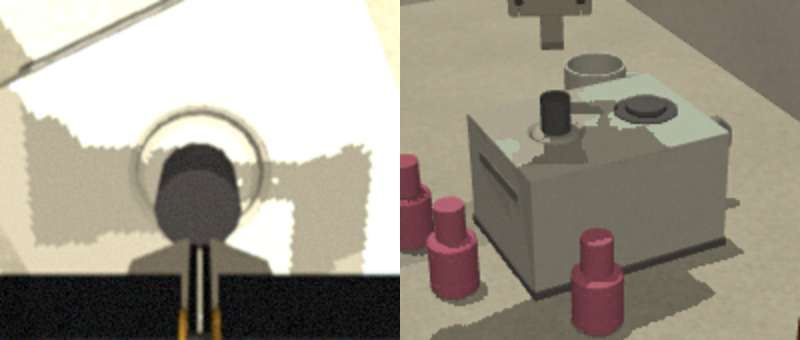

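Upright and raised in the bay. I'm pushing quickly to just above the knob, then at 15 mm/s down to short of the earliest possible stop.

>>> {"fn": "move_arm", "kwargs": {"steps": [[0, 0, 8, 0], [0, 0, 20, 0], [0, 0, 33, 0], [0, 0, 42, 0], [0, 0, 46, 0], [0, 0, 48, 0]]}}

```text
clock: 29.45
position: [0.5519, 0.0414, 0.356]
ee_rot: [-0.615, -3.081, 0.0]
force: [0.6, -0.1, -0.3]
width: 0.007
```

>>> {"fn": "move_arm", "kwargs": {"steps": [[0, 0, 1.5, 0], [0, 0, 3, 0], [0, 0, 4.5, 0], [0, 0, 6, 0]]}}

```text
clock: 29.95
position: [0.552, 0.0414, 0.3505]
ee_rot: [0.615, 3.08, 0.001]
force: [0.3, 0.3, 2.3]
width: 0.007
```

>>> {"fn": "move_arm", "kwargs": {"steps": [[0, 0, 1.8, 0], [0, 0, 3.6, 0], [0, 0, 5.4, 0], [0, 0, 7.2, 0], [0, 0, 9, 0], [0, 0, 10.8, 0], [0, 0, 12.6, 0], [0, 0, 14.4, 0], [0, 0, 16.2, 0], [0, 0, 18, 0]]}}

```text
clock: 31.2
position: [0.5519, 0.0414, 0.3322]
ee_rot: [0.615, 3.081, 0.0]
force: [1.1, -0.4, 4.8]
width: 0.002
```

>>> {"fn": "move_arm", "kwargs": {"steps": [[0, 0, 1.8, 0], [0, 0, 3.6, 0], [0, 0, 5.4, 0], [0, 0, 7.2, 0], [0, 0, 9, 0], [0, 0, 10.8, 0], [0, 0, 12, 0]]}}

```text
clock: 32.08
position: [0.5519, 0.0414, 0.3202]
ee_rot: [0.615, 3.081, 0.0]
force: [0.4, -0.7, 5.3]
width: 0.004
```

Now small steps, one at a time.

>>> {"fn": "move_arm", "kwargs": {"steps": [[0, 0, 1.2, 0], [0, 0, 2.4, 0]]}}

```text
clock: 32.33
position: [0.5519, 0.0414, 0.3178]
ee_rot: [0.615, 3.081, 0.0]
force: [0.5, -0.8, 5.0]
width: 0.005
```

>>> {"fn": "move_arm", "kwargs": {"steps": [[0, 0, 0.9, 0]]}}

```text
clock: 32.45
position: [0.5519, 0.0414, 0.3169]
ee_rot: [0.615, 3.081, 0.0]
force: [0.3, 0.3, 5.7]
width: 0.002
```

>>> {"fn": "move_arm", "kwargs": {"steps": [[0, 0, 0.9, 0]]}}

```text
clock: 32.58
position: [0.5519, 0.0414, 0.3161]
ee_rot: [0.615, 3.081, 0.0]
force: [0.2, 0.4, 5.1]
width: 0.004
```

>>> {"fn": "move_arm", "kwargs": {"steps": [[0, 0, 0.9, 0]]}}

```text
clock: 32.7
position: [0.5519, 0.0414, 0.3152]
ee_rot: [0.615, 3.081, 0.0]
force: [0.2, -0.4, 6.8]
width: 0.005
```

>>> {"fn": "move_arm", "kwargs": {"steps": [[0, 0, 0.9, 0]]}}

```text
clock: 32.83
position: [0.5519, 0.0414, 0.3143]
ee_rot: [0.615, 3.081, 0.0]
force: [0.4, 0.1, 6.3]
width: 0.003
```

>>> {"fn": "move_arm", "kwargs": {"steps": [[0, 0, 0.9, 0]]}}

```text
clock: 32.95
position: [0.5519, 0.0414, 0.3134]
ee_rot: [0.615, 3.081, 0.0]
force: [0.1, 0.0, 6.0]
width: 0.007
```

>>> {"fn": "move_arm", "kwargs": {"steps": [[0, 0, 0.9, 0]]}}

```text
clock: 33.08
position: [0.5519, 0.0414, 0.3125]
ee_rot: [0.615, 3.081, 0.0]
force: [0.2, -0.4, 6.4]
width: 0.006
```

>>> {"fn": "move_arm", "kwargs": {"steps": [[0, 0, 0.9, 0]]}}

```text
clock: 33.2
position: [0.5519, 0.0414, 0.3116]
ee_rot: [0.615, 3.081, 0.0]
force: [-0.2, 0.0, 6.3]
width: 0.002
```

>>> {"fn": "move_arm", "kwargs": {"steps": [[0, 0, 0.9, 0]]}}

```text
clock: 33.33
position: [0.5519, 0.0414, 0.3107]
ee_rot: [0.615, 3.081, 0.0]
force: [0.7, 1.4, 5.8]
width: 0.001
```

>>> {"fn": "move_arm", "kwargs": {"steps": [[0, 0, 0.9, 0]]}}

```text
clock: 33.45
position: [0.5519, 0.0414, 0.3098]
ee_rot: [0.615, 3.081, 0.0]
force: [0.2, 0.3, 6.7]
width: 0.003
```

>>> {"fn": "move_arm", "kwargs": {"steps": [[0, 0, 0.9, 0]]}}

```text
clock: 33.58
position: [0.552, 0.0414, 0.3091]
ee_rot: [0.615, 3.08, 0.0]
force: [-1.0, -0.6, 9.0]
width: 0.005
```

>>> {"fn": "move_arm", "kwargs": {"steps": [[0, 0, 0.8, 0]]}}

```text
clock: 33.7
position: [0.5519, 0.0414, 0.3083]
ee_rot: [0.615, 3.08, 0.0]
force: [-0.5, 0.3, 8.6]
width: 0.007
```

>>> {"fn": "move_arm", "kwargs": {"steps": [[0, 0, 0.8, 0]]}}

```text
clock: 33.83
position: [0.552, 0.0414, 0.3076]
ee_rot: [0.615, 3.08, 0.001]
force: [0.3, 0.8, 9.3]
width: 0.001
```

>>> {"fn": "move_arm", "kwargs": {"steps": [[0, 0, 0.8, 0]]}}

```text
clock: 33.95
position: [0.552, 0.0414, 0.3068]
ee_rot: [0.615, 3.08, 0.001]
force: [-0.1, -0.8, 8.0]
width: 0.004
```

>>> {"fn": "move_arm", "kwargs": {"steps": [[0, 0, 0.8, 0]]}}

```text
clock: 34.08
position: [0.552, 0.0414, 0.306]
ee_rot: [0.615, 3.08, 0.001]
force: [-1.5, -0.3, 8.4]
width: 0.009
```

>>> {"fn": "move_arm", "kwargs": {"steps": [[0, 0, 0.7, 0]]}}

```text
clock: 34.2
position: [0.552, 0.0414, 0.3053]
ee_rot: [0.615, 3.08, 0.001]
force: [-0.6, 0.3, 10.8]
width: 0.006
```

>>> {"fn": "move_arm", "kwargs": {"steps": [[0, 0, 0.7, 0]]}}

```text
clock: 34.33
position: [0.5522, 0.0414, 0.3051]
ee_rot: [0.615, 3.08, 0.001]
force: [-1.7, -0.4, 18.3]
width: 0.001
```

>>> {"fn": "move_arm", "kwargs": {"steps": [[0, 0, 0.3, 0]]}}

```text
clock: 34.45
position: [0.5522, 0.0414, 0.3051]
ee_rot: [0.615, 3.079, 0.001]
force: [-2.2, 0.4, 18.0]
width: 0.005
```

Same stop as before (0.3051, 18 N). I'm lifting clear.

>>> {"fn": "move_arm", "kwargs": {"steps": [[0, 0, -3, 0], [0, 0, -10, 0], [0, 0, -25, 0], [0, 0, -45, 0], [0, 0, -65, 0], [0, 0, -90, 0], [0, 0, -115, 0], [0, 0, -130, 0], [0, 0, -130, 0], [0, 0, -130, 0]]}}

```text
clock: 35.7
position: [0.5515, 0.0414, 0.433]
ee_rot: [-0.614, -3.079, 0.001]
force: [0.3, -0.0, -0.3]
width: 0.005
```

```bash
python3 - <<'E'
from h import *
to(.552,.0413,.356)
s=arm.get_image("side")[:,:,::-1]
cv2.imwrite("pics/s10.png",s)
P=wpose();im=arm.get_image("wrist")[:,:,::-1]
print(proj("side",[.552,.0413,.145]),proj("side",[.468,-.318,.102]),proj("side",[.468,-.318,.004]))
a=cv2.resize(s[150:240,210:320],(400,327),interpolation=cv2.INTER_CUBIC);b=cv2.resize(im[100:290,170:400],(400,327));cv2.imwrite("pics/c10.png",np.hstack([a,b]))
E
```

```text
clock 35.7 pos [0.5515 0.0414 0.433 ] F [ 0.3131 -0.0387 -0.3489] w 0.42998737008330123
toolshift mm [-0.6278  0.1697 76.9974] tool z [-0.0016 -0.0002 -1.    ] tool y [ 0.3837  0.9234 -0.0008]
[266.955  191.9167] [309.2069 328.1126] [308.6108 377.1731]
```

View pics/s10.png

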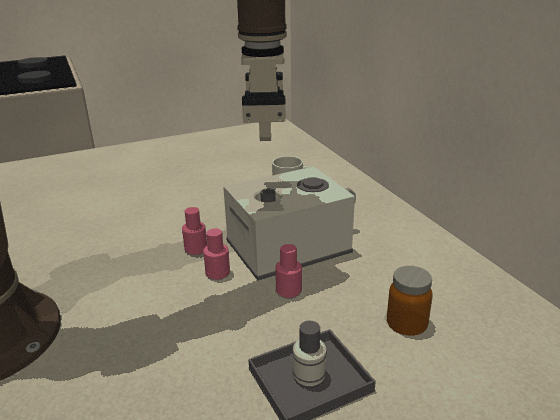

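View pics/c10.png

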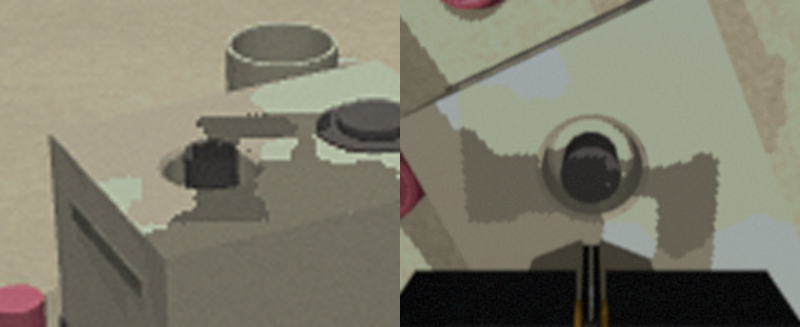

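The fresh cartridge is locked down (knob top at (268,190), predicted (267,192) for locked). The spent one stands upright in the tray with its knob at (310,328). Mug and jar are where they started, and the arm is clear.

```bash
python3 -c "
from cell import arm
print(arm.sign_off(), arm.observe()['clock'])"
```

```text
the job is handed in; nothing more can be done
the job is handed in; nothing more can be done
```

The cartridge is changed and the job is handed in; the last clock reading was 35.7 s of the 72 s allowed. The sign-off reports no verdict.

- **Spent cartridge:** I pushed it down with closed fingers to the stop, with about 18 N at the most, and it rose. I then lifted it out by the knob and stood it in the middle of the tray.
- **Fresh cartridge:** I set it into the bay and pushed it to the same stop, again with about 18 N. It stayed down when I let go.

**Last checks:**
- **Fresh cartridge:** its knob top is at side pixel (268,190), against (267,192) predicted for locked. The carriage value itself was not in the state, so "locked" rests on this picture.
- **Spent cartridge:** it looks upright in the tray, with its knob top about where predicted.
- **Mug and jar:** by eye they are where they started.
- **Arm:** it ended clear of everything, its fingertips about 110 mm above the knob.

**Disagreements:** the wrist view put the bay mouth 1–3 mm from the estimate of the other two cameras. The side camera put the fresh cartridge about 6 mm off in y from the top view. The wrist views of the knobs settled both before I acted, and nothing failed.

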